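# Draw the ball plate from under the toggle clamp and turn its lip to the point driver

## Robot

A 7-joint arm with a two-finger parallel gripper is mounted at the origin on the work surface. World frame = base frame: x ahead of the robot, y to its left, z up, the work surface at z = 0. Lengths are in m, angles in rad, forces in N, time in s.
With the tool pointing down it reaches from about 0.425 to 0.95 m from the base axis. Payload 4.7 kg.
Tool frame: the origin (TCP) lies at the very end of the fingers, on their centre line; the grasp point (between the pads) lies 19 mm behind it (r.tcp_to_grasp is the distance from the TCP to the grasp point, in m); z points along the fingers, y is the line along which they close (so a half turn about z gives the same grasp; the last joint's range is limited). The gripper opens to 87 mm and grips with 3 to 60 N. Pads are 19 mm wide; open, the fingers measure 117 mm over their backs; the gripper's body (75 mm by 190 mm) begins 51 mm behind the grasp point.
Start: joints at [1.233, 0.469, -0.049, 1.532, 0.024, 1.141, -0.082], TCP at [0.205, -0.643, 0.223] pointing down, gripper open.
Joint ranges: [-2.59, 2.59], [-0.33, 1.99], [-1.39, 1.29], [0.1, 2.45], [-1.04, 4.18], [0.21, 1.99], [-2.66, 2.66]. Speed limits (rad/s): [2.57, 2.57, 3.14, 3.14, 3.14, 3.14, 3.14].

## Interface

Orientations are given as a unit quaternion [w, x, y, z].
In Python, from workcell import readout, optics, r gives the robot as it stands. The module is installed in compiled form; this text tells all that it offers.
- The arm moves only by the shell command python3 -m pendant 'ROWS'. ROWS is JSON, a list that holds one entry, the list of rows, each a list of 7 numbers: the turn, a rotation vector about the tool's x, y, z in rad, then the shift along the tool's x, y, z in cm, then the finger opening in cm, from 0 to 8.7. In form: [[[wx, wy, wz, tx, ty, tz, claw], ...]]. A call has 1 to 12 rows; each row is the pose to reach, as a shift and turn from the pose commanded when the call began, along the tool's axes at that moment; what a row does not reach only later rows make up. A row lasts 1/12 s, in which the tool goes at most 41.7 mm and 7.16 degrees, less where a joint would pass 70% of its speed; a pose out of reach is approached as far as the arm can. A call with a gripper value outside its range is refused whole. The fingers move at their own pace and stop on an object; the grip force is fixed at half the most. Time passes only in rows, so rows that repeat a pose let the fingers close. It gives the time, the measured TCP pose, the force, the opening and the grip force at its end, in the units of the state.
- readout.state(): the state, without advancing time (a new reading comes with each control period).
- optics.snapshot(name): name is "scene" or "top" or "wrist"; returns a dict with "frame" (420x560x3 uint8, red, green, blue), "fx", "fy", "cx", "cy" (pixels), "eye" and "rotation" of the camera in the world. Camera axes: x right, y up, looking along -z (the intrinsics and any distortion apply to the point x, -y, -z); pixel columns grow to the right and rows downward; lengths in m; the calibration is good to about 2 mm. The wrist camera is an equidistant fisheye: a pixel r from the principal point sees the ray r / f radians off the axis. A picture is of the moment at which its call begins. There is no depth.
- r.hand_in(): hands the job in; it is judged then, once.
The state is a dict: "time_s": time; "qpos": joint angles; "joint_velocities": joint speeds; "joint_efforts": joint torques, N m; "position": TCP position; "tool_rot": TCP orientation; "wrist_force": force on the tool from outside, world axes, zero at the start; "ft_torque": the same for the moment, N m; "opening": finger opening in m; "grip_force": force on a finger pad.
Only numpy, scipy, OpenCV 4.12 (cv2) and the standard library are available. Lean on these libraries where they do the work, as an engineer would, in place of code of your own. Each camera call takes 0.05 s, during which the arm holds its last target. There are 200 camera calls.

## Task

A dished aluminium plate with a loose steel ball in it stands between two low fences under the arm of the toggle clamp. Take the plate by its upright tab, draw it straight out along the fences until it is clear of the clamp arm, without knocking the plate or ball against the clamp, lift it level about 10 cm off the board, and only then turn it a quarter turn so that its pouring lip points to the side on which the bronze point driver lies, square to the fences. Keep the ball in the middle of the plate all the way, leave the other things where they are, and finish while still holding the plate still and level in the air in front of the clamp, the ball at its centre: do not put it down.

Things in the scene. Friction and masses are not known exactly. Their poses are not given: they have to be found in the camera images.
- board: Teak board 300 x 220 x 18 mm, fixed to the bench. Origin: centre of its underside; x runs along the fences to the clamp (away from the robot), z up. Two wooden fences on it, parallel to x, 16 wide, 12 high, from x = -70 to 90 mm, inner faces at y = +51 and -51 mm: a channel 102 mm wide, open at the near end.
- clamp: Steel toggle clamp with red vinyl grip, fixed on the board; origin and axes of the board. Its arm (14 mm wide, 52 to 64 mm above the board's top) reaches back along y = 0 to x = 6 mm; at x = 18 mm a spindle hangs with a rubber foot 20 mm across, underside 34 mm above the board's top, 9 mm above the ball. Tower from x = 88 mm on; grip rises to 161 mm.
- plate: Dished round aluminium plate, loose, about 0.18 kg, on the board between the fences, nearly parallel to them. Origin: centre of underside; x runs from tab to pouring lip (tongue in a rim gap, end at x = 54 mm; to the clamp at the start), z up. 92 mm across, rim 16 mm high, inside a cone sloping 0.12 rad. Tab: upright block on a neck, x -103 to -67 mm, 14 mm thick across y, 56 mm high.
- plate_grip (a point): Point to grip on the plate's tab: plate frame x = -85 mm, y = 0, 40 mm above the plate's underside. The fingers close across the 14 mm thickness (plate y). Axes as the plate's.
- plate_seat (a point): Where the ball's centre is when the ball lies in the middle of the plate: plate frame x = y = 0, 16 mm above the underside.
- ball_center (a point): Centre of the loose bright steel ball, 18 mm across, 24 g, that lies in the plate. It rolls freely: accelerations above about 1 m/s2 or a tilt above 0.12 rad send it off the middle.
- driver: Bronze-coloured spring-loaded point driver lying on the bench, 215 x 70 x 34 mm, origin at the middle of the underside; it lies either well to the left (+y) or well to the right (-y) of the board, and tells to which side the plate's lip must turn. Leave it alone.
- corner: White resin frame corner, an L 110 x 110 x 26 mm, on the bench on the other side of the board from the driver. Origin at the middle of the underside. Leave it alone.
- wallhook: Chrome wall hook lying on the bench beyond on the left, 75 x 26 x 49 mm, origin under its middle. Leave it alone.
Things that resemble listed ones, but are neither listed nor needed, are in the scene too. Several things have the shape of the plate; the one meant has the colours described above.

How it is judged:
On the way, in this order (a step that is already met when the one before it is completed fails the run):
1. the plate has been drawn out along the channel, low on the board, clear of the clamp arm (x of plate in the frame of board below -0.048 m and z of plate in the frame of board below 0.048 m), for 0.1 s.
2. the plate is lifted at least 60 mm off the board, not yet turned, held in the fingers (z of plate in the frame of board above 0.078 m and angle between the x axis of plate and the x axis of board, either way round below 0.35 rad and contact force between the fingers and plate above 1 N), for 0.2 s.
At the end, for the whole second after the job is handed in: Plate carried by the fingers alone, 60 to 180 mm above the board, centre at board x below -30 mm, still, level within 0.07 rad, a quarter turn (within 0.15 rad) from the fences' direction with its lip to the driver's side; ball within 10 mm of its seat in the plate's middle (z of plate in the frame of board between 0.078 and 0.198 m and angle between plate's own z axis and vertical below 0.07 rad and angle between the x axis of plate and the x axis of board, either way round above 1.42 rad and x of driver in the frame of plate above 0.03 m and x of plate in the frame of board below -0.03 m and distance between ball_center and plate_seat below 0.01 m and linear speed of plate below 0.03 m/s and angular speed of plate below 0.15 rad/s and contact force between the fingers and plate above 1 N and contact force between plate and board below 0.1 N and contact force between each of the arm, the fingers and ball below 0.05 N); the arm keeps its last pose, push and grip.
It fails at once if the ball runs more than 22 mm from the plate's middle (distance between ball_center and plate_seat above 0.022 m).
It fails at once if the plate or ball knocks against the clamp (contact force between plate and clamp above 4 N or contact force between ball and clamp above 2 N).
It fails at once if the driver, frame corner or wall hook is moved by more than 20 mm (distance of any of driver, corner, wallhook from where it was at the start of the episode above 0.02 m).
It also fails if it takes over 48 s, if anything falls off the work surface, if the arm or the gripper's body presses on something with over 40 N, if the wrist force passes 120 N, or if a joint passes its speed limit or range.

## Working session

There is one attempt and no reset: what is moved stays moved. The work goes in short steps, Python scripts to look and compute and a shell command to move; the robot and the scene stay as the last step left them, time stands still between calls to the robot, and variables do not carry over. Pictures are saved under pics/ and viewed, at most 10 in all, crops included, and the job is handed in when it is done.

```bash
mkdir -p pics
cat > h.py <<'E'
import numpy as np, cv2
from scipy.spatial.transform import Rotation as R
from workcell import readout, optics, r
def snap(name,fn):
    s=optics.snapshot(name); cv2.imwrite('pics/'+fn,s['frame'][:,:,::-1]); np.save('pics/'+fn+'.npy',s,allow_pickle=True); return s
def rotm(s):
    a=np.array(s['rotation'],float)
    return a.reshape(3,3) if a.size==9 else R.from_quat(a[[1,2,3,0]]).as_matrix()
def px2z(s,u,v,z,fish=False):
    x=(u-s['cx'])/s['fx']; y=(v-s['cy'])/s['fy']
    if fish:
        t=np.hypot(x,y); k=np.sin(t)/t if t>1e-9 else 1; d=np.array([x*k,-y*k,-np.cos(t)])
    else: d=np.array([x,-y,-1.])
    d=rotm(s)@d; e=np.array(s['eye']); return e+d*(z-e[2])/d[2]
E
python3 - <<'E'
from h import *
for n in('scene','top'):
    s=snap(n,n+'0.png'); print({k:v for k,v in s.items() if k!='frame'})
print(readout.state())
E
```

```text
{'fx': 381.0223439220369, 'fy': 381.0223439220369, 'cx': 283.4463732730337, 'cy': 210.55202180470707, 'eye': array([1.04461556, 0.44284307, 0.68697908]), 'rotation': array([0.41648378, 0.1710744 , 0.35389344, 0.81977695])}
{'fx': 502.9695262635271, 'fy': 502.9695262635271, 'cx': 280.71740172176345, 'cy': 208.09185671997398, 'eye': array([0.36580994, 0.02395837, 1.50657935]), 'rotation': array([ 0.70807455,  0.03905141, -0.04028246, -0.70390535])}
{'time_s': 0.1, 'qpos': array([ 1.23310873,  0.46936746, -0.04861713,  1.53357695,  0.0241121 ,
        1.1410208 , -0.08225895]), 'joint_velocities': array([-6.87363385e-04, -1.77655254e-03, -1.60710645e-05, -2.78929913e-03,
        6.11997023e-04,  2.13886320e-03, -1.39333389e-03]), 'joint_efforts': array([ 3.30379507e-04, -5.09172428e+01, -8.15511332e-02, -2.36831117e+01,
       -6.15658471e-02,  3.44588212e-02,  5.67915038e-05]), 'position': array([ 0.20498992, -0.64254468,  0.22159891]), 'tool_rot': array([-8.77062661e-04,  9.88097238e-01,  1.53827989e-01, -1.69019718e-04]), 'wrist_force': array([-0.00852039,  1.0892912 ,  0.65002728]), 'ft_torque': array([-0.00837295, -0.03673546,  0.01236961]), 'grip_force': 0.0, 'opening': 0.08730461944554155}
```

View pics/top0.png

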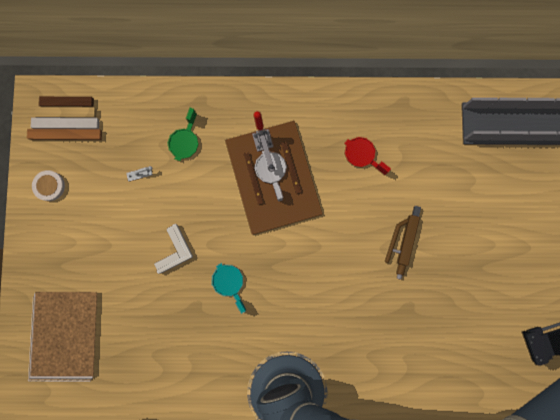

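View pics/scene0.png

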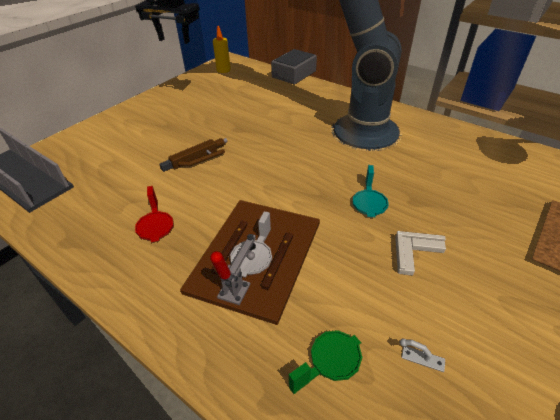

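The top view shows the board with corners near (226,139), (297,122), (323,215) and (252,235), the plate at (271,168), its tab near (278,190), and the driver at (405,243), which is on the right (-y). The scene view agrees. I'll zoom in to measure.

Run:
```python
from h import *
s=np.load('pics/top0.png.npy',allow_pickle=True).item()
c=s['frame'][110:245,205:340][:,:,::-1]; cv2.imwrite('pics/c1.png',cv2.resize(c,None,fx=4.4,fy=4.4,interpolation=cv2.INTER_CUBIC))
P=[px2z(s,u,v,.018)[:2] for u,v in((226,139),(297,122),(323,215),(252,235))]
for p in P: print(p)
print('c',np.mean(P,0), [np.linalg.norm(P[i]-P[i-1]) for i in range(4)], (P[1]-P[2]),P[0]-P[3])
d=P[0]+P[1]-P[2]-P[3]; print('yaw',np.arctan2(d[1],d[0]))
print('plate',px2z(s,271,168,.034),'tab',px2z(s,278,190,.074),'driver',px2z(s,405,243,.02))
```

```text
[0.74291152 0.18855635]
[ 0.79704344 -0.0260784 ]
[ 0.51370252 -0.10402662]
[0.45295484 0.10639177]
c [0.62665308 0.04121077] [np.float64(0.3013733394692136), np.float64(0.22135568497442204), np.float64(0.2938673234200876), np.float64(0.21901182625942234)] [0.28334092 0.07794822] [0.28995667 0.08216457]
yaw 0.27234454416821097
plate [0.6515861  0.05145552 0.034     ] tab [0.57965717 0.03005297 0.074     ] driver [ 0.43188005 -0.34571707  0.02      ]
```

View pics/c1.png

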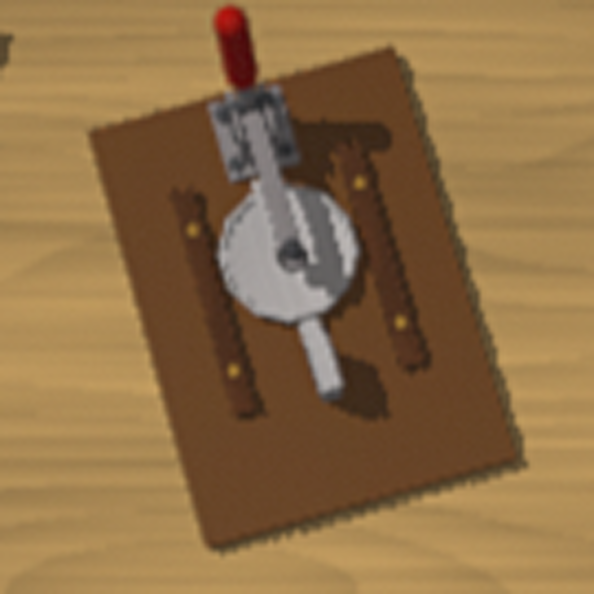

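```bash
cat >> h.py <<'E'
def to(goal,yaw):
    "shift (cm) and rotvec in tool axes from the present pose to TCP goal, tool down, tool x at yaw"
    st=readout.state(); q=np.array(st['tool_rot']); A=R.from_quat(q[[1,2,3,0]])
    G=R.from_euler('z',yaw)*R.from_euler('x',np.pi)
    sh=A.inv().apply(np.array(goal)-st['position'])*100
    print('t',st['time_s'],'rotvec',(A.inv()*G).as_rotvec().round(4),'shift cm',sh.round(2),'q',st['qpos'].round(2))
E
R='[0,0,-1.4,55.2,-52.9,-1,8.7]'; true
python3 -m pendant '[[[0,0,-0.12,5,-4.8,0,8.7],[0,0,-0.24,7.5,-7.2,0,8.7],[0,0,-0.36,10,-9.6,0,8.7],[0,0,-0.48,12.5,-12,0,8.7],[0,0,-0.6,15,-14.4,0,8.7],[0,0,-0.72,17.5,-16.8,0,8.7],[0,0,-0.84,20,-19.2,0,8.7],[0,0,-0.96,22.5,-21.6,0,8.7],[0,0,-1.08,25,-24,0,8.7],[0,0,-1.2,27.5,-26.4,0,8.7],[0,0,-1.3,30,-28.8,0,8.7],[0,0,-1.4,32,-30.7,0,8.7]]]'
python3 -c "
from h import *
to([.555,.025,.2],3.41)"
```

```text
time_s: 1.1
position: [0.4175, -0.2505, 0.2225]
tool_rot: [-0.0, 0.654, 0.756, 0.0]
wrist_force: [1.3, -0.4, 0.1]
opening: 0.0866
grip_force: 0.0
t 1.1 rotvec [ 4.0000e-04 -3.0000e-04 -1.6942e+00] shift cm [25.27 17.59  2.26] q [ 0.9   0.2  -0.51  1.94  0.11  1.03  0.49]
```

```bash
python3 -m pendant '[[[0,0,-0.12,2.3,1.6,0.2,8.7],[0,0,-0.24,4.6,3.2,0.4,8.7],[0,0,-0.36,6.9,4.8,0.6,8.7],[0,0,-0.48,9.2,6.4,0.8,8.7],[0,0,-0.6,11.5,8,1,8.7],[0,0,-0.72,13.8,9.6,1.2,8.7],[0,0,-0.84,16.1,11.2,1.4,8.7],[0,0,-0.96,18.4,12.8,1.6,8.7],[0,0,-1.08,20.7,14.4,1.8,8.7],[0,0,-1.2,23,16,2,8.7],[0,0,-1.32,24.5,17,2.2,8.7],[0,0,-1.44,25.3,17.6,2.3,8.7]]]'
python3 -m pendant '[[[0,0,-0.11,0,0,0,8.7],[0,0,-0.2,0,0,0,8.7],[0,0,-0.254,0,0,0,8.7],[0,0,-0.254,0,0,0,8.7],[0,0,-0.254,0,0,0,8.7]]]'
python3 -c "
from h import *
to([.555,.025,.2],3.41)
s=snap('wrist','w1.png'); print({k:v for k,v in s.items() if k!='frame'})"
```

```text
time_s: 2.1
position: [0.5565, 0.0246, 0.1992]
tool_rot: [-0.0, -0.008, 1.0, 0.001]
wrist_force: [-0.5, 0.1, -0.7]
opening: 0.0869
grip_force: 0.0
time_s: 2.52
position: [0.556, 0.0212, 0.1992]
tool_rot: [-0.0, -0.129, 0.992, 0.0]
wrist_force: [-0.1, -0.6, 0.1]
opening: 0.0875
grip_force: 0.0
t 2.5167 rotvec [ 0.0003 -0.0007 -0.0089] shift cm [ 0.    0.39 -0.08] q [ 0.59  0.45 -0.92  1.81  0.4   1.09  1.35]
{'fx': 325.19226210127806, 'fy': 325.19226210127806, 'cx': 271.3787122278439, 'cy': 214.18892460405863, 'eye': array([0.48833379, 0.00393969, 0.36050846]), 'rotation': array([ 0.60492049, -0.07788174, -0.1005073 ,  0.78606865])}
```

View pics/w1.png

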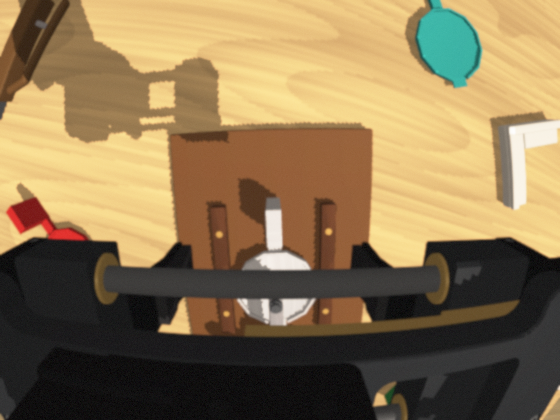

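The wrist view shows the near board corners at (170,133) and (372,128), the near fence ends at (218,205) and (327,203), and the tab strip from (273,198) to (275,249), 265–281 wide. The plate is around (277,287).

Run:
```python
from h import *
s=np.load('pics/w1.png.npy',allow_pickle=True).item()
f=lambda u,v,z:px2z(s,u,v,z,True)[:2].round(4)
a,b=f(170,133,.018),f(372,128,.018); d=a-b
print('near corners',a,b,'len',np.linalg.norm(d),'yaw',np.arctan2(d[1],d[0])+np.pi/2)
for n,u,v,z in(('fenceL',218,205,.03),('fenceR',327,203,.03),('side R far',282,249,.074),('side L far',267,249,.074),('tabtop near',273,199,.074),('tabtop near bot',273,199,.024),('tab top near alt',273,208,.074),('tab far',275,249,.074),('plate L',236,285,.034),('plate R',317,280,.034),('plate near',276,249,.034)): print(n,f(u,v,z))
c=s['frame'][185:330,200:350][:,:,::-1]; cv2.imwrite('pics/c2.png',cv2.resize(c,None,fx=4,fy=4,interpolation=cv2.INTER_CUBIC))
```

```text
near corners [ 0.5154 -0.1021] [0.4545 0.1065] len 0.21730800721556487 yaw 0.28405180795278406
fenceL [ 0.5764 -0.0311]
fenceR [0.5449 0.0791]
side R far [0.5907 0.0411]
side L far [0.5943 0.0275]
tabtop near [0.5466 0.0206]
tabtop near bot [0.5567 0.0235]
tab top near alt [0.5546 0.0228]
tab far [0.5924 0.0348]
plate L [0.6604 0.0081]
plate R [0.6312 0.0943]
plate near [0.6067 0.0401]
```

View pics/c2.png

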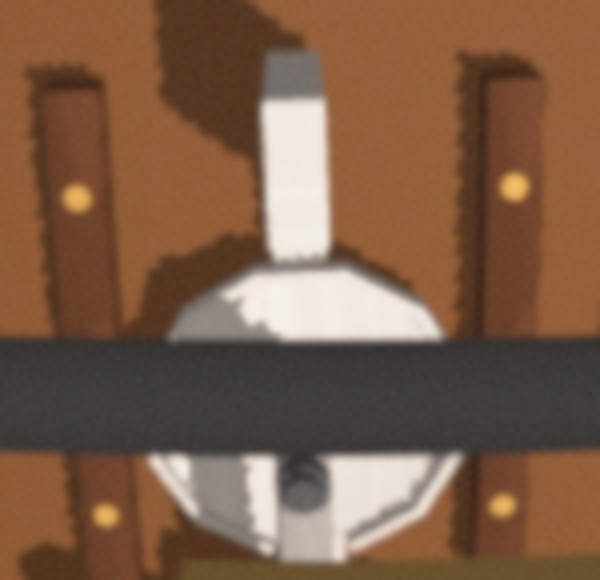

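The crop shows the tab's top face from (261–327, 98) to (268–331, 250), with the plate sitting fairly central between the fences.

Run:
```python
from h import *
s=np.load('pics/w1.png.npy',allow_pickle=True).item()
f=lambda u,v,z:px2z(s,200+u/4,185+v/4,z,True)[:2]
n=(f(261,98,.074)+f(327,98,.074))/2; e=(f(268,250,.074)+f(331,250,.074))/2; d=e-n
c=(n+e)/2; y=np.arctan2(d[1],d[0]); print('tab centre',c,'len',np.linalg.norm(d),'yaw',y)
for side,(a,b) in {'fL':((103,85),(120,330)),'fR':((485,75),(483,330))}.items():
    p,q=f(*a,.03),f(*b,.03); print(side,p,q,np.arctan2(*(q-p)[::-1]))
pl=(f(150,458,.034)+f(463,458,.034))/2; print('plate',pl)
to([c[0],c[1],.039],np.pi+.276)
```

```text
tab centre [0.57342124 0.02891888] len 0.03674762531747743 yaw 0.2958838938238277
fL [ 0.57563743 -0.02282995] [ 0.64282936 -0.00312077] 0.28532327633712123
fR [0.54731926 0.07344266] [0.61702338 0.09475756] 0.2967612163699479
plate [0.66697765 0.05726029]
t 2.5667 rotvec [ 0.0001 -0.0005 -0.0165] shift cm [-1.88  0.3  16.03] q [ 0.59  0.45 -0.92  1.81  0.4   1.09  1.35]
```

```bash
python3 -m pendant '[[[0,0,-0.025,-1.9,0.3,0.5,6],[0,0,-0.025,-1.9,0.3,1.5,6],[0,0,-0.025,-1.9,0.3,3,6],[0,0,-0.025,-1.9,0.3,5,6],[0,0,-0.025,-1.9,0.3,7,6],[0,0,-0.025,-1.9,0.3,9,6],[0,0,-0.025,-1.9,0.3,11,6],[0,0,-0.025,-1.9,0.3,13,6],[0,0,-0.025,-1.9,0.3,14.5,6],[0,0,-0.025,-1.9,0.3,15.5,6],[0,0,-0.025,-1.9,0.3,16,6],[0,0,-0.025,-1.9,0.3,16,6]]]'
python3 -c "
from h import *
to([.5734,.0289,.039],np.pi+.283)
s=snap('wrist','w2.png')"
```

```text
time_s: 3.57
position: [0.5733, 0.0292, 0.0387]
tool_rot: [-0.001, -0.143, 0.99, 0.0]
wrist_force: [1.0, 0.5, -0.1]
opening: 0.0599
grip_force: 0.0
t 3.5667 rotvec [ 0.0003 -0.0015  0.003 ] shift cm [-0.   -0.03 -0.03] q [ 0.44  0.66 -0.77  1.9   0.62  0.83  1.2 ]
```

View pics/w2.png

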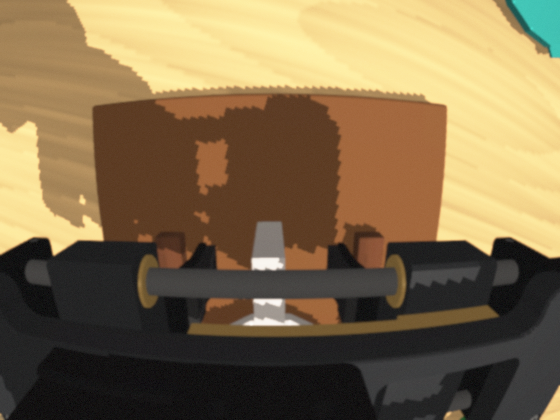

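The tab at (268,255) is midway between the fingers (inner faces at about 214 and 330). I'll close slowly.

```bash
python3 -m pendant '[[[0,0,0,0,0,0,4],[0,0,0,0,0,0,3],[0,0,0,0,0,0,2.4],[0,0,0,0,0,0,2.1],[0,0,0,0,0,0,1.9],[0,0,0,0,0,0,1.7],[0,0,0,0,0,0,1.6],[0,0,0,0,0,0,1.5],[0,0,0,0,0,0,1.4],[0,0,0,0,0,0,1.3],[0,0,0,0,0,0,1.0],[0,0,0,0,0,0,0.5]]]'
python3 -m pendant '[[[0,0,0,0,0,0,0.5],[0,0,0,0,0,0,0.5],[0,0,0,0,0,0,0.5],[0,0,0,0,0,0,0.5],[0,0,0,0,0,0,0.5],[0,0,0,0,0,0,0.5]]]'
```

```text
time_s: 4.62
position: [0.5739, 0.0291, 0.0396]
tool_rot: [-0.0, -0.143, 0.99, -0.0]
wrist_force: [0.5, -0.2, 1.0]
opening: 0.0141
grip_force: 30.0
time_s: 5.12
position: [0.5739, 0.0291, 0.0396]
tool_rot: [-0.0, -0.143, 0.99, -0.0]
wrist_force: [-0.2, -1.9, 0.5]
opening: 0.014
grip_force: 30.0
```

```bash
python3 -m pendant '[[[0,0,0,0,0,-0.03,0.5],[0,0,0,0,0,-0.08,0.5],[0,0,0,0,0,-0.13,0.5],[0,0,0,0,0,-0.17,0.5],[0,0,0,0,0,-0.2,0.5],[0,0,0,0,0,-0.2,0.5]]]'
python3 -m pendant '[[[0,0,0,0.1,0,0,0.5],[0,0,0,0.3,0,0,0.5],[0,0,0,0.6,0,0,0.5],[0,0,0,1.0,0,0,0.5],[0,0,0,1.5,0,0,0.5],[0,0,0,2.1,0,0,0.5],[0,0,0,2.7,0,0,0.5],[0,0,0,3.2,0,0,0.5],[0,0,0,3.6,0,0,0.5],[0,0,0,3.9,0,0,0.5],[0,0,0,4.1,0,0,0.5],[0,0,0,4.2,0,0,0.5]]]'
python3 -c "
from h import *
s=snap('scene','s2.png'); cv2.imwrite('pics/s2c.png',cv2.resize(s['frame'][170:330,160:340][:,:,::-1],None,fx=3.5,fy=3.5,interpolation=cv2.INTER_CUBIC))"
```

```text
time_s: 5.62
position: [0.5737, 0.0294, 0.0415]
tool_rot: [-0.0, -0.143, 0.99, 0.0]
wrist_force: [0.5, -0.1, -2.6]
opening: 0.0138
grip_force: 30.0
time_s: 6.62
position: [0.5333, 0.0173, 0.0416]
tool_rot: [0.0, -0.143, 0.99, -0.0]
wrist_force: [0.5, 0.3, -2.6]
opening: 0.0137
grip_force: 30.0
```

View pics/s2c.png

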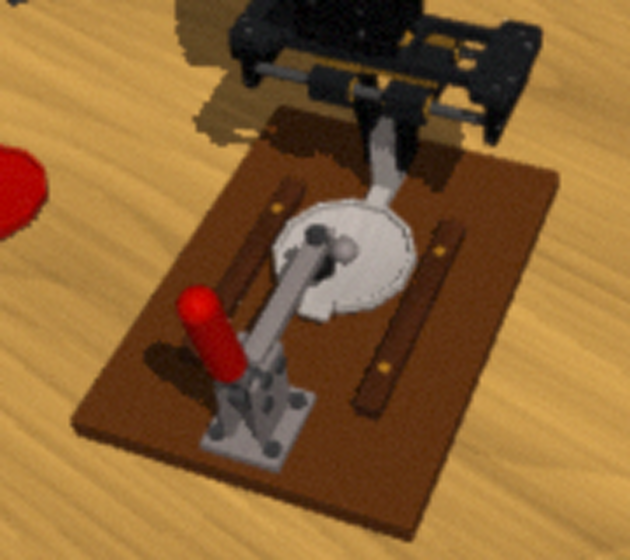

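The ball at (343,248) sits in the middle of the plate, and the plate is held and moving cleanly. I'll carry on drawing it out, then lift 8 cm.

```bash
python3 -m pendant '[[[0,0,0,0.1,0,0,0.5],[0,0,0,0.3,0,0,0.5],[0,0,0,0.7,0,0,0.5],[0,0,0,1.2,0,0,0.5],[0,0,0,1.9,0,0,0.5],[0,0,0,2.7,0,0,0.5],[0,0,0,3.5,0,0,0.5],[0,0,0,4.3,0,0,0.5],[0,0,0,5.0,0,0,0.5],[0,0,0,5.6,0,0,0.5],[0,0,0,6.1,0,0,0.5],[0,0,0,6.4,0,0,0.5]]]'
python3 -m pendant '[[[0,0,0,0.2,0,0,0.5],[0,0,0,0.2,0,0,0.5],[0,0,0,0.2,0,0,0.5],[0,0,0,0.2,0,0,0.5],[0,0,0,0.2,0,0,0.5],[0,0,0,0.2,0,0,0.5]]]'
python3 -c "
from h import *
s=snap('scene','s3.png');t=snap('top','t3.png')
f=lambda s,a,b,c,d:cv2.resize(s['frame'][a:b,c:d][:,:,::-1],(400,400),interpolation=cv2.INTER_CUBIC)
cv2.imwrite('pics/st3.png',np.hstack([f(s,150,310,180,340),f(t,120,250,220,350)]))
to([0,0,0],3.42)"
```

```text
time_s: 7.67
position: [0.4714, -0.001, 0.0416]
tool_rot: [-0.0, -0.143, 0.99, -0.0]
wrist_force: [0.2, -0.2, -2.1]
opening: 0.0137
grip_force: 30.0
time_s: 8.17
position: [0.4705, -0.0011, 0.0416]
tool_rot: [0.0, -0.143, 0.99, 0.0]
wrist_force: [0.2, 0.8, -2.0]
opening: 0.0137
grip_force: 30.0
t 8.2667 rotvec [0.0001 0.0001 0.0079] shift cm [45.09 13.39  4.15] q [ 0.56  0.53 -0.81  2.13  0.6   0.71  1.2 ]
```

View pics/st3.png

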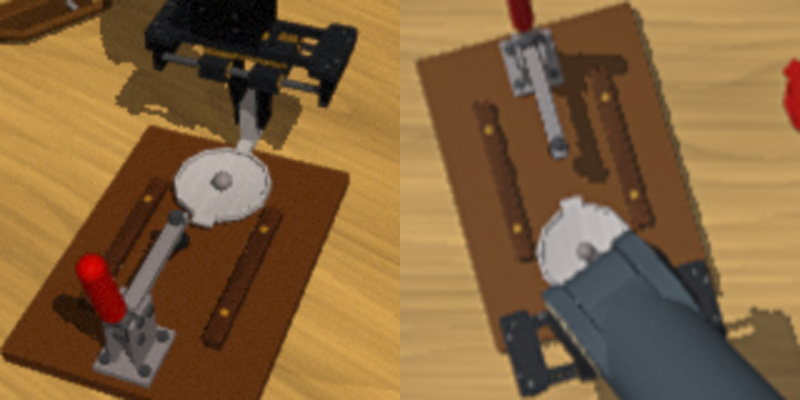

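The plate is clear of the clamp arm by about 3 cm, with the ball centred at (222,180) in the left crop. Lifting.

```bash
python3 -m pendant '[[[0,0,0,0,0,-0.1,0.5],[0,0,0,0,0,-0.3,0.5],[0,0,0,0,0,-0.7,0.5],[0,0,0,0,0,-1.3,0.5],[0,0,0,0,0,-2.1,0.5],[0,0,0,0,0,-2.9,0.5],[0,0,0,0,0,-3.7,0.5],[0,0,0,0,0,-4.5,0.5],[0,0,0,0,0,-5.3,0.5],[0,0,0,0,0,-6.1,0.5],[0,0,0,0,0,-6.9,0.5],[0,0,0,0,0,-7.7,0.5]]]'
python3 -m pendant '[[[0,0,0,0,0,-0.7,0.5],[0,0,0,0,0,-1.3,0.5],[0,0,0,0,0,-1.7,0.5],[0,0,0,0,0,-1.9,0.5],[0,0,0,0,0,-2,0.5],[0,0,0,0,0,-2,0.5],[0,0,0,0,0,-2,0.5],[0,0,0,0,0,-2,0.5],[0,0,0,0,0,-2,0.5],[0,0,0,0,0,-2,0.5]]]'
python3 -c "
from h import *
to([.47,-.001,.14],np.pi+.283-np.pi/2)"
```

```text
time_s: 9.27
position: [0.4702, -0.0012, 0.1194]
tool_rot: [0.0, -0.143, 0.99, -0.0]
wrist_force: [-0.7, -0.9, -2.8]
opening: 0.0142
grip_force: 30.0
time_s: 10.1
position: [0.4701, -0.0012, 0.1383]
tool_rot: [-0.0, -0.143, 0.99, 0.0]
wrist_force: [-0.4, 0.7, -1.9]
opening: 0.0137
grip_force: 30.0
t 10.1 rotvec [-2.0000e-04 -5.0000e-04  1.5742e+00] shift cm [ 0.    0.02 -0.17] q [ 0.7   0.39 -0.96  2.06  0.41  0.89  1.37]
```

```bash
python3 -m pendant '[[[0,0,0.005,0,0,0,0.5],[0,0,0.015,0,0,0,0.5],[0,0,0.035,0,0,0,0.5],[0,0,0.06,0,0,0,0.5],[0,0,0.095,0,0,0,0.5],[0,0,0.14,0,0,0,0.5],[0,0,0.19,0,0,0,0.5],[0,0,0.24,0,0,0,0.5],[0,0,0.29,0,0,0,0.5],[0,0,0.34,0,0,0,0.5],[0,0,0.39,0,0,0,0.5],[0,0,0.44,0,0,0,0.5]]]'
python3 -m pendant '[[[0,0,0.05,0,0,0,0.5],[0,0,0.1,0,0,0,0.5],[0,0,0.15,0,0,0,0.5],[0,0,0.2,0,0,0,0.5],[0,0,0.25,0,0,0,0.5],[0,0,0.3,0,0,0,0.5],[0,0,0.35,0,0,0,0.5],[0,0,0.4,0,0,0,0.5],[0,0,0.45,0,0,0,0.5],[0,0,0.5,0,0,0,0.5],[0,0,0.55,0,0,0,0.5],[0,0,0.6,0,0,0,0.5]]]'
python3 -m pendant '[[[0,0,0.05,0,0,0,0.5],[0,0,0.1,0,0,0,0.5],[0,0,0.15,0,0,0,0.5],[0,0,0.2,0,0,0,0.5],[0,0,0.25,0,0,0,0.5],[0,0,0.3,0,0,0,0.5],[0,0,0.35,0,0,0,0.5],[0,0,0.4,0,0,0,0.5],[0,0,0.445,0,0,0,0.5],[0,0,0.48,0,0,0,0.5],[0,0,0.505,0,0,0,0.5],[0,0,0.52,0,0,0,0.5]]]'
python3 -m pendant '[[[0,0,0.009,0,0,0,0.5],[0,0,0.014,0,0,0,0.5],[0,0,0.014,0,0,0,0.5],[0,0,0.014,0,0,0,0.5],[0,0,0.014,0,0,0,0.5],[0,0,0.014,0,0,0,0.5],[0,0,0.014,0,0,0,0.5],[0,0,0.014,0,0,0,0.5],[0,0,0.014,0,0,0,0.5],[0,0,0.014,0,0,0,0.5],[0,0,0.014,0,0,0,0.5],[0,0,0.014,0,0,0,0.5]]]'
python3 -c "
from h import *
to([.47,-.001,.14],np.pi+.283-np.pi/2)
s=snap('scene','s4.png');t=snap('top','t4.png')
f=lambda s,a,b,c,d:cv2.resize(s['frame'][a:b,c:d][:,:,::-1],(400,400),interpolation=cv2.INTER_CUBIC)
cv2.imwrite('pics/st4.png',np.hstack([f(s,130,310,170,350),f(t,120,300,220,400)]))"
```

```text
time_s: 11.1
position: [0.4703, -0.0011, 0.1386]
tool_rot: [0.0, 0.079, 0.997, 0.0]
wrist_force: [-0.2, 0.6, -2.3]
opening: 0.0138
grip_force: 30.0
time_s: 12.1
position: [0.4703, -0.001, 0.1386]
tool_rot: [0.0, 0.37, 0.929, 0.0]
wrist_force: [-0.3, -0.6, -2.7]
opening: 0.014
grip_force: 30.0
time_s: 13.1
position: [0.4703, -0.001, 0.1386]
tool_rot: [0.0, 0.595, 0.803, 0.0]
wrist_force: [-1.5, -0.5, -2.3]
opening: 0.0143
grip_force: 30.0
time_s: 14.1
position: [0.4703, -0.0012, 0.1386]
tool_rot: [0.0, 0.6, 0.8, 0.0]
wrist_force: [-0.5, -0.0, -2.6]
opening: 0.0138
grip_force: 30.0
t 14.1 rotvec [ 0.0001  0.0001 -0.    ] shift cm [ 0.03 -0.02 -0.14] q [ 0.43  0.3  -0.6   2.07  0.22  0.84 -0.02]
```

View pics/st4.png

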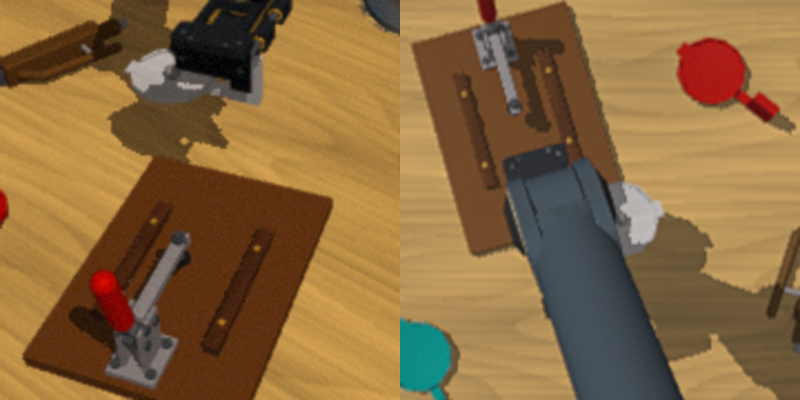

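The plate is turned with its lip toward the driver, and the gripper hides the ball in both views. I'll check with the wrist camera.

```bash
python3 -c "
from h import *
snap('wrist','w5.png')"
```

```text
(no output)
```

View pics/w5.png

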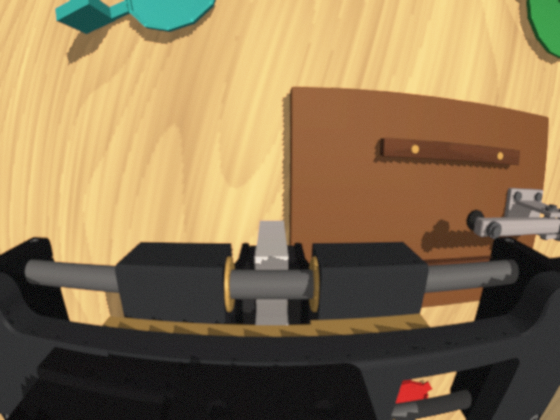

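The wrist view shows the tab upright between the pads at (270,270), but the plate itself is out of sight. The turn was gentle (peak about 0.05 m/s at the ball), so I'll let it settle one more second and hand in.

```bash
python3 -m pendant '[[[0,0,0,0,0,0,0.5],[0,0,0,0,0,0,0.5],[0,0,0,0,0,0,0.5],[0,0,0,0,0,0,0.5],[0,0,0,0,0,0,0.5],[0,0,0,0,0,0,0.5],[0,0,0,0,0,0,0.5],[0,0,0,0,0,0,0.5],[0,0,0,0,0,0,0.5],[0,0,0,0,0,0,0.5],[0,0,0,0,0,0,0.5],[0,0,0,0,0,0,0.5]]]' && python3 -c "
from workcell import r
print(r.hand_in())"
```

```text
time_s: 15.25
position: [0.4703, -0.0012, 0.1386]
tool_rot: [0.0, 0.6, 0.8, 0.0]
wrist_force: [0.4, -0.2, -1.1]
opening: 0.0138
grip_force: 30.0
the job is handed in; nothing more can be done
None
```

I drew the plate out clear of the clamp, lifted it about 10 cm, turned its lip to the driver's side (-y) and handed the job in at 15 s still holding it; the gripper hid the ball after the turn, so I last saw it centred before the lift, and the hand-in returned no verdict.

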